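# Fit the trimming chuck and arm the pottery wheel

## Robot

A 6-joint arm with a two-finger parallel gripper is mounted at the origin on the work surface. World frame = base frame: x ahead of the robot, y to its left, z up, the work surface at z = 0. Lengths are in m, angles in rad, forces in N, time in s.
With the tool pointing down it reaches from about 0.325 to 0.775 m from the base axis. Payload 9.3 kg.
Tool frame: the origin (TCP) lies at the very end of the fingers, on their centre line; the grasp point (between the pads) lies 19 mm behind it; z points along the fingers, y is the line along which they close (so a half turn about z gives the same grasp; the last joint's range is limited). The gripper opens to 85 mm and grips with 20 to 120 N. Pads are 22 mm wide; open, the fingers measure 114 mm over their backs; the gripper's body (76 mm by 85 mm) begins 54 mm behind the grasp point. The pads swing forward as they close: fully open they stand 13 mm farther back than shut.
Start: joints at [-1.474, 0.259, 0.021, 1.334, 0, 1.418], TCP at [0.136, -0.533, 0.231] pointing down, gripper open.
Joint ranges: [-3.04, 3.04], [-0.91, 1.82], [-1.04, 1.36], [-1.92, 1.95], [-1.52, 1.45], [-3.14, 3.14]. Speed limits (rad/s): [2.22, 2.22, 2.79, 3.14, 3.14, 3.14].

## Interface

Orientations are given as a rotation vector (axis times angle).
In Python, from bench import r, imaging gives the robot as it stands.
- The arm moves only by the tool apply_moves, never from a script. Its arguments are lists of equal length, an entry for each row: "linear": the shift along the tool's x, y, z in cm, a list of three; "twist": the turn about the tool's z in rad. In form: {"linear": [[dx, dy, dz], ...], "twist": [twist, ...]}. A call has 1 to 10 rows; each row is the pose to reach, as a shift and turn from the pose commanded when the call began, along the tool's axes at that moment; what a row does not reach only later rows make up. A row lasts 1/10 s, in which the tool goes at most 50 mm and 8.59 degrees, less where a joint would pass 70% of its speed; a pose out of reach is approached as far as the arm can. A call with a gripper value outside its range is refused whole. "gripper" is the finger opening in cm, from 0 to 8.54, set as the call begins (left out, the last holds). The fingers move at their own pace and stop on an object; "newtons" is the grip in N (left out, the last holds). Time passes only in rows, so rows that repeat a pose let the fingers close. It gives the time, the measured TCP pose, the force, the opening and the grip force at its end, in the units of the state.
- r.state(): the state, without advancing time (a new reading comes with each control period).
- imaging.read_camera(name): name is "side" or "top" or "wrist"; returns a dict with "pixels" (480x640x3 uint8, red, green, blue), "fx", "fy", "cx", "cy" (pixels), "distortion" ([k1, k2, p1, p2, k3] as OpenCV has them; the pictures are not rectified), "R" (3x3) and "t" (3): a world point X has camera coordinates R X + t. Camera axes: x right, y down, z forward; pixel columns grow to the right and rows downward; lengths in m; the calibration is good to about 2 mm. A picture is of the moment at which its call begins. There is no depth.
- r.hand_in(): hands the job in; it is judged then, once.
The state is a dict: "t": time; "joint_pos": joint angles; "joint_velocities": joint speeds; "effort": joint torques, N m; "position": TCP position; "tcp_rot": TCP orientation; "ft_force": force on the tool from outside, world axes, zero at the start; "moment": the same for the moment, N m; "gripper_width": opening from 0.0 (shut) to 1.0 (fully open); "grip_force": force on a finger pad.
Only numpy, scipy, OpenCV 4.12 (cv2) and the standard library are available. Lean on these libraries where they do the work, as an engineer would, in place of code of your own. Each camera call takes 0.05 s, during which the arm holds its last target. There are 200 camera calls.

## Task

Set the trimming chuck down gently on the pottery wheel, over both its spindle and its off-centre drive pin, so that it sits flush on the wheel head. Then lift the hinged guard of the switch box, flip the toggle beneath fully over to its other side, and close the guard again. Leave the jar, mug, vase and bowl standing where they are.

Things in the scene. Friction and masses are not known exactly. Their poses are not given: they have to be found in the camera images.
- chuck: Trimming chuck, loose, about 0.42 kg, on the table: square plywood bat 130 x 130 x 20 mm with an upright rectangular wooden plug on its middle, 64 mm along x, 44 mm along y, from 20 to 70 mm above the underside. Origin: centre of the underside, z up. There the underside has a 29 mm hole, 20 mm deep, hidden from above by the plug, with a 3 mm chamfer.
- chuck_pinhole (a point): Underside mouth of the chuck's pin hole, at x = +45 mm, y = 0 of the chuck: 15 mm diameter, right through the bat, seen from above as the one hole beside the plug; 3 mm chamfer at the underside.
- wheel: Tabletop pottery wheel, fixed and not turning: a grey round drum 196 mm across with an aluminium head 190 mm across whose top is 80 mm above the table. Origin: on its axis at the table. It stands to the left or the right of the chuck; the switch box stands on the other side.
- wheel_seat (a point): Centre of the wheel head's top face, 80 mm up, z up. A spindle stub rises here: 26 mm diameter, 18 mm tall, tapered over its last 5 mm. The drive pin stands at x = +45 mm, y = 0: 12 mm diameter, 12 mm tall, tapered over its last 3 mm. With the chuck seated its origin is here, and their x axes point the same way.
- switchbox: Fixed grey switch box 150 mm (x) x 120 mm (y) x 45 mm high. Origin: centre of its underside on the table, z up; -x is its front, the side of the guard's handle. On its top stand the toggle (pivot at x = y = 0, 46 mm up) and the guard over it.
- guard (a joint): Angle of the guard: 0 closed (as it starts), 1.75 rad wide open (stop). Black hood 95 mm (x) x 92 mm (y) x 70 mm high, 4 mm walls, no rear wall, hinged along its rear lower edge; swings up and back about the hinge's +y axis. The hinge is stiff (0.16 N m; hood 0.16 kg): it stays at any angle it is left at, and about 2 N at the bar moves it.
- guard_hinge (a point): Point on the hinge axis, in the middle of the guard's width, fixed 46 mm above the table at x = +50 mm of the switch box. The point's axes turn with the guard; y is the hinge axis; closed, the axes are those of the switch box.
- guard_bar (a point): Middle of the guard's handle bar, a steel round bar of 12 mm diameter and 74 mm long, parallel to the hinge axis on two posts, standing 45 mm in front of the hood's front face. Relative to the hinge in the guard's own frame: x = -140, z = +55 mm; closed, that is 101 mm above the table. Axes turn with the guard.
- toggle (a joint): Angle of the toggle: starts between 0 and 0.1, leaning to the switch box's +y side (left, seen from the guard's handle); 1.0 rad is the stop on the other side, leaning to -y. At 0.5 it is upright. It stays where it is left; about 2 to 3 N near its tip moves it.
- toggle_tip (a point): Centre of the 20 mm ball on the toggle's tip, 50 mm from its pivot; the stem is a 10 mm steel rod. It swings across the box, in its y-z plane.
- jar: Bystander: closed blue glazed jar, 68 mm across, 100 mm tall; origin under its centre.
- mug: Bystander: terracotta mug, 72 mm across, 85 mm tall; origin under its centre.
- vase: Bystander: white vase, 88 mm across, 155 mm tall; origin under its centre.
- bowl: Bystander: white bowl, 120 mm across, 55 mm tall; origin under its centre.
Not all that is in view belongs to the job. What is shaped like the chuck but yellow is not meant.

How it is judged:
By the outcome, as a careful person would: the job done as asked, in the order asked, and still so for the second after the job is handed in, with the robot touching nothing.
It also fails if it takes over 72 s, if anything falls off the work surface, if the arm or the gripper's body presses on something with over 40 N, if the wrist force passes 120 N, or if a joint passes its speed limit or range.

## Working session

There is one attempt and no reset: what is moved stays moved. The work goes in short steps, Python scripts to look and compute and a tool call to move; the robot and the scene stay as the last step left them, time stands still between calls to the robot, and variables do not carry over. Pictures are saved under pics/ and viewed, at most 10 in all, crops included, and the job is handed in when it is done.

Besides the shell and the picture viewer there is one more tool, called after "Request:" as name(argument=value, ...), one argument or row to a line, values as JSON. apply_moves: Moves the arm, as the interface text tells. Its arguments: {"type":"object","properties":{"linear":{"type":"array","items":{"type":"array","items":{"type":"number"}}},"twist":{"type":"array","items":{"type":"number"}},"gripper":{"type":"number"},"newtons":{"type":"number"}},"required":["linear","twist"]}

```bash
ls; mkdir -p pics; python3 - <<'E'
from bench import r, imaging
import cv2,pickle
s=r.state();print(s)
for n in ["top","side"]:
    d=imaging.read_camera(n);pickle.dump(d,open(f"{n}.pkl","wb"))
    cv2.imwrite(f"pics/{n}0.png",d["pixels"][:,:,::-1]);print(n,d["R"],d["t"],d["fx"],d["cx"],d["cy"],d["distortion"])
E
```

```text
pics
{'t': 0.0, 'joint_pos': array([-1.47359309e+00,  2.59204511e-01,  2.07830265e-02,  1.33369804e+00,
        4.83483030e-06,  1.41819767e+00]), 'joint_velocities': array([ 1.20415104e-03,  4.46416226e-04, -5.71241379e-04,  6.38993955e-04,
       -9.79377077e-04, -4.54420971e-05]), 'effort': array([-5.05691623e-04, -5.55642343e+01,  3.44525599e+01,  1.37081661e-02,
       -1.46851871e-04, -4.82226142e-06]), 'position': array([ 0.13593781, -0.53265911,  0.23066784]), 'tcp_rot': array([-3.11580743e+00, -3.91203704e-01, -6.51256887e-05]), 'ft_force': array([ 0.04377199, -0.04886003, -0.12242809]), 'moment': array([-0.01556095, -0.0062567 , -0.00840712]), 'grip_force': 0.0, 'gripper_width': 0.9959094516018976}
top [[ 0.01828455 -0.9998078   0.00707445]
 [-0.99477671 -0.01890232 -0.10030954]
 [ 0.10042398 -0.00520338 -0.99493113]] [-0.00342684  0.48907228  1.6935    ] 555.5851901728576 327.31072084911847 228.37361558058495 [-0.01022678  0.          0.          0.          0.        ]
side [[-0.84837234 -0.52937642  0.00499751]
 [-0.41309315  0.65605541 -0.6316212 ]
 [ 0.33108673 -0.5379144  -0.77526104]] [0.3984274  0.2681093  1.14695229] 446.12419126673205 318.83339564709627 242.94741667407712 [0.02642102 0.         0.         0.         0.        ]
```

View pics/top0.png

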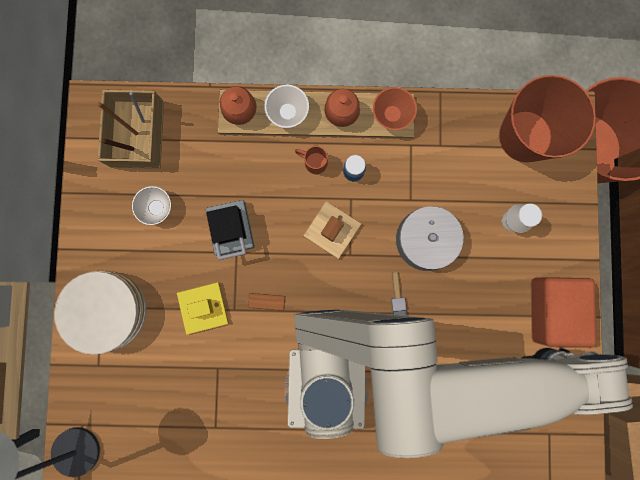

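View pics/side0.png

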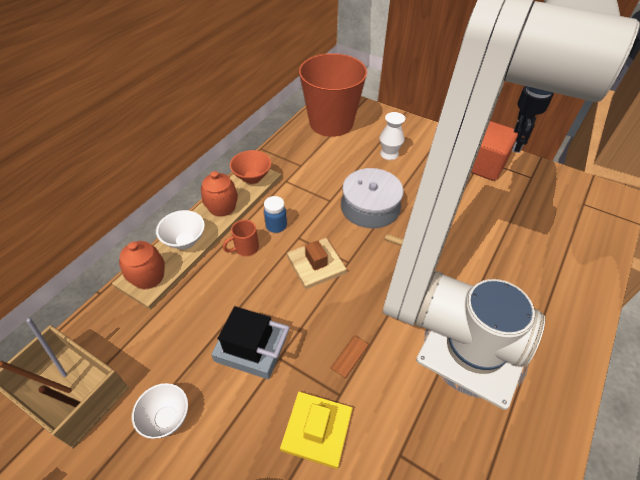

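Top view: the plywood chuck is at (333,230) and the yellow lookalike at (203,308). The wheel is at (431,238) with its pin at about (431,222), and the switch box at (230,229) with its handle bar at about (229,252). The bowl, mug, jar and vase stand at (152,205), (316,160), (354,168) and (522,217). Two things are shaped like the chuck; the plywood one with the brown plug fits, and the yellow one is excluded. I'll confirm this in one enlarged crop.

```bash
cat > h.py <<'E'
import numpy as np, cv2, pickle
def K(d): return np.array([[d["fx"],0,d["cx"]],[0,d["fy"],d["cy"]],[0,0,1]])
def ray(d,uv,z):
    p=cv2.undistortPoints(np.array([[uv]],float),K(d),np.array(d["distortion"]))[0,0]
    R=np.array(d["R"]);c=-R.T@d["t"];v=R.T@np.array([p[0],p[1],1]);return c+v*(z-c[2])/v[2]
def proj(d,X):
    return cv2.projectPoints(np.array(X,float).reshape(-1,3),cv2.Rodrigues(np.array(d["R"]))[0],np.array(d["t"]),K(d),np.array(d["distortion"]))[0][:,0]
E
python3 - <<'E'
import pickle,cv2,numpy as np
d=pickle.load(open("top.pkl","rb"));p=d["pixels"][:,:,::-1]
c=[cv2.resize(p[y:y+75,x:x+100],None,fx=4,fy=4,interpolation=cv2.INTER_CUBIC) for x,y in [(283,193),(381,200),(180,193),(153,271)]]
cv2.imwrite("pics/crop.png",np.vstack([np.hstack(c[:2]),np.hstack(c[2:])]))
E
```

```text
(no output)
```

View pics/crop.png

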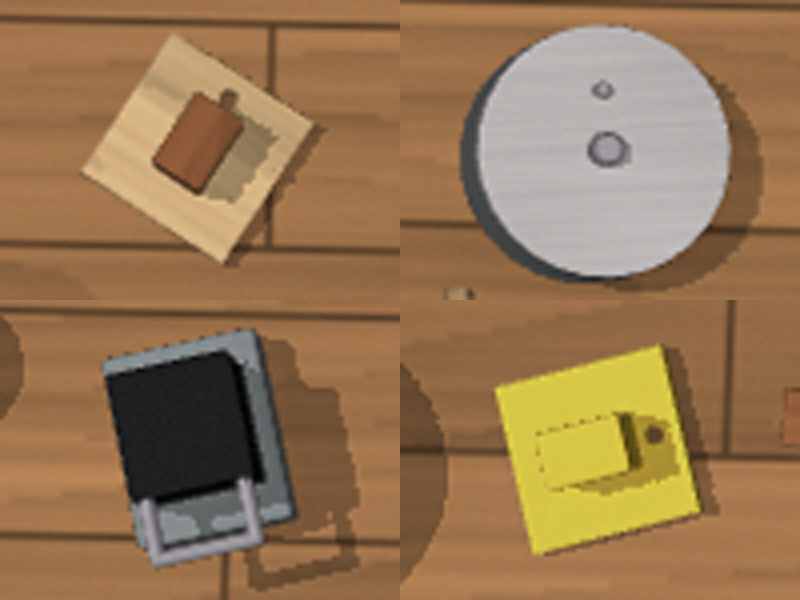

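Plywood chuck: corners at crop (173,34), (318,125), (225,264), (82,172), with the pin hole at (229,98). It has a brown plug and isn't yellow, so it is the right one. Wheel pin is at crop (602,89) and the spindle at (608,149). Box corners are at (103,362), (258,330), (297,515), and the bar runs (155,560)–(262,540).

```bash
cat > m.py <<'E'
from h import *
d=pickle.load(open("top.pkl","rb"))
def q(o,pt,z): return ray(d,(o[0]+(pt[0]+.5)/4-.5,o[1]+(pt[1]+.5)/4-.5),z)
c=np.array([q((283,193),p,.02) for p in [(173,34),(318,125),(225,264),(82,172)]])
C=c.mean(0);P=q((283,193),(229,98),.02)
xa=((c[0]+c[1])-(c[2]+c[3]));print("chuck",C,P,"yaw",np.arctan2(*(P-C)[1::-1]),np.arctan2(*xa[1::-1]),"side",np.linalg.norm(c-np.roll(c,1,0),axis=1))
W=q((381,200),(204,151.5),.08);S=q((381,200),(208,149),.098);D=q((381,200),(202,89),.092)
print("wheel",W,S,D,"yaw",np.arctan2(*(D-S)[1::-1]),np.linalg.norm(D-S))
b=np.array([q((180,193),(x,y-300),.045) for x,y in [(103,362),(258,330),(297,515)]])
B=(b[0]+b[2])/2;print("box",B,"yaw",np.arctan2(*(b[1]-b[2])[1::-1]),np.arctan2(*(b[0]-b[1])[1::-1])-np.pi/2,np.linalg.norm(np.diff(b,axis=0),axis=1))
e=[q((180,193),(x,y-300),.101) for x,y in [(155,560),(262,540)]];print("bar",e,(e[0]+e[1])/2)
E
python3 m.py
```

```text
chuck [ 0.48558194 -0.01051176  0.02      ] [ 0.52538546 -0.03273025  0.02      ] yaw -0.5091201518039462 -0.5663184181411419 side [0.12888215 0.13320795 0.12992743 0.13145692]
wheel [ 0.46194698 -0.30661638  0.08      ] [ 0.46227683 -0.30608712  0.098     ] [ 0.50757865 -0.30281992  0.092     ] yaw 0.07199596305023863 0.04581406534590724
box [0.48496329 0.30433896 0.045     ] yaw 0.23829145625599274 0.2254901998140646 [0.12086665 0.14567808]
bar [array([0.38896764, 0.32427313, 0.101     ]), array([0.40512935, 0.24627872, 0.101     ])] [0.39704849 0.28527592 0.101     ]
```

```bash
cat >> h.py <<'E'
from scipy.spatial.transform import Rotation as Ro
def plan(s,tgt,psi):
    R=Ro.from_rotvec(s["tcp_rot"]).as_matrix();p0=np.arctan2(R[1,0],R[0,0])
    dt=(p0-psi+np.pi)%(2*np.pi)-np.pi
    print("pos",s["position"].round(4),"psi",round(p0,4),"tilt",R[:,2].round(4),"linear",(R.T@(np.array(tgt)-s["position"])*100).round(2),"twist",round(dt,4))
E
python3 - <<'E'
from h import *
from bench import r
plan(r.state(),[.4856,-.0105,.2],2.58)
E
```

```text
pos [ 0.1359 -0.5327  0.2307] psi 0.2498 tilt [-1.0e-04  1.2e-03 -1.0e+00] linear [ 46.79 -41.95   3.13] twist -2.3302
```

Request:
apply_moves(
  linear=[
    [46.8,-42,3],
    [46.8,-42,3],
    [46.8,-42,3],
    [46.8,-42,3],
    [46.8,-42,3],
    [46.8,-42,3],
    [46.8,-42,3],
    [46.8,-42,3],
    [46.8,-42,3],
    [46.8,-42,3],
  ],
  twist=[-2.33,-2.33,-2.33,-2.33,-2.33,-2.33,-2.33,-2.33,-2.33,-2.33],
  gripper=8.5,
  newtons=60,
)

```text
t: 1.1
position: [0.4143, -0.1158, 0.2074]
tcp_rot: [2.007, 2.417, 0.0]
ft_force: [0.8, -1.8, 0.0]
gripper_width: 0.99
grip_force: 0.0
```

```bash
python3 - <<'E'
from h import *
from bench import r
s=r.state();print(s["t"],s["joint_pos"].round(2));plan(s,[.4856,-.0105,.2],2.58)
E
```

```text
1.1 [-0.47  0.06 -0.28  1.23 -0.    0.92]
pos [ 0.4143 -0.1158  0.2074] psi 1.7558 tilt [ 2.e-04 -2.e-04 -1.e+00] linear [9.04 8.95 0.74] twist -0.8242
```

Request:
apply_moves(
  linear=[
    [9,9,0.7],
    [9,9,0.7],
    [9,9,0.7],
    [9,9,0.7],
    [9,9,0.7],
    [9,9,0.7],
    [9,9,0.7],
    [9,9,0.7],
  ],
  twist=[-0.82,-0.82,-0.82,-0.82,-0.82,-0.82,-0.82,-0.82],
)

```text
t: 1.9
position: [0.4861, -0.0132, 0.2003]
tcp_rot: [-0.89, -3.013, 0.0]
ft_force: [0.0, 0.3, 0.1]
gripper_width: 0.995
grip_force: 0.0
```

```bash
python3 - <<'E'
from h import *
from bench import r,imaging
d=imaging.read_camera("wrist");pickle.dump(d,open("w1.pkl","wb"));cv2.imwrite("pics/w1.png",d["pixels"][:,:,::-1])
s=r.state();print(s["t"],s["joint_pos"].round(2));plan(s,[.4856,-.0105,.03],2.58)
a=-.56;x=np.array([np.cos(a),np.sin(a),0]);y=np.array([-x[1],x[0],0]);C=np.array([.4856,-.0105,0])
for u,v,z in [(.065,.065,.02),(.065,-.065,.02),(-.065,-.065,.02),(-.065,.065,.02),(.032,.022,.07),(.032,-.022,.07),(-.032,-.022,.07),(-.032,.022,.07),(.045,0,.02)]: print(u,v,z,proj(d,C+u*x+v*y+[0,0,z])[0].round(1))
E
```

```text
1.95 [-0.2   0.16 -0.18  1.22 -0.    0.37]
pos [ 0.4861 -0.0133  0.2003] psi 2.5675 tilt [-3.e-04  0.e+00 -1.e+00] linear [ 0.19  0.21 17.03] twist -0.0125
0.065 0.065 0.02 [386.3 271.8]
0.065 -0.065 0.02 [250.7 273.6]
-0.065 -0.065 0.02 [240.  133.4]
-0.065 0.065 0.02 [393.5 131.2]
0.032 0.022 0.07 [345.9 260.8]
0.032 -0.022 0.07 [290.9 261.5]
-0.032 -0.022 0.07 [287.9 182.1]
-0.032 0.022 0.07 [347.  181.2]
0.045 0 0.02 [318.2 253.3]
```

View pics/w1.png

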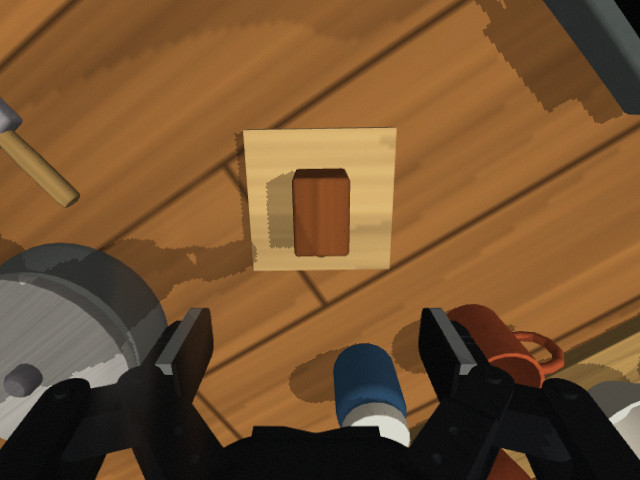

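The bat's corners are at (243,129), (396,128), (389,269), (254,271) and the plug is at (294–349, 178–256), about 3 px off the prediction. Fit.

```bash
python3 - <<'E'
from h import *
from bench import r
from scipy.optimize import least_squares
d=pickle.load(open("w1.pkl","rb"))
M=np.array([(.065,.065,.02),(.065,-.065,.02),(-.065,-.065,.02),(-.065,.065,.02)]);I=np.array([(389,269),(254,271),(243,129),(396,128)])
def f(q): return (proj(d,M@Ro.from_euler("z",q[2]).as_matrix().T+[q[0],q[1],0])-I).ravel()
s=least_squares(f,[.4856,-.0105,-.56]);print(s.x,s.fun.round(1))
plan(r.state(),[s.x[0],s.x[1],.03],s.x[2]+np.pi)
E
```

```text
[ 0.48449389 -0.0067226  -0.55991179] [ 0.2 -0.  -0.8 -0.3 -0.2  0.8  0.7 -0.4]
pos [ 0.4861 -0.0133  0.2003] psi 2.5675 tilt [-3.e-04  0.e+00 -1.e+00] linear [ 0.49  0.47 17.03] twist -0.0142
```

Request:
apply_moves(
  linear=[
    [0.4,0.4,4],
    [0.4,0.4,8],
    [0.4,0.4,11],
    [0.4,0.4,13],
    [0.4,0.4,14.5],
    [0.4,0.4,15.5],
    [0.4,0.4,16.2],
    [0.4,0.4,16.7],
    [0.4,0.4,16.9],
    [0.4,0.4,16.9],
  ],
  twist=[-0.014,-0.014,-0.014,-0.014,-0.014,-0.014,-0.014,-0.014,-0.014,-0.014],
)

```text
t: 2.95
position: [0.4852, -0.0078, 0.0316]
tcp_rot: [0.865, 3.02, 0.0]
ft_force: [0.6, 0.2, -1.1]
gripper_width: 0.995
grip_force: 0.0
```

Request:
apply_moves(
  linear=[
    [0,0,0],
    [0,0,0],
    [0,0,0],
    [0,0,0],
    [0,0,0],
    [0,0,0],
    [0,0,0],
    [0,0,0],
  ],
  twist=[0,0,0,0,0,0,0,0],
  gripper=3,
)

```text
t: 3.75
position: [0.4853, -0.0076, 0.0319]
tcp_rot: [0.865, 3.019, 0.001]
ft_force: [-0.1, 0.4, 5.7]
gripper_width: 0.512
grip_force: 61.9
```

Request:
apply_moves(
  linear=[
    [0,0,-0.5],
    [0,0,-2],
    [0,0,-5],
    [0,0,-9],
    [0,0,-13],
    [-1,-2.5,-16],
    [-2.5,-6,-18],
    [-4.1,-9.4,-18],
    [-4.1,-9.4,-18],
    [-4.1,-9.4,-18],
  ],
  twist=[0,0,0,0,0,-0.15,-0.3,-0.45,-0.6,-0.62],
)

```text
t: 4.75
position: [0.4694, -0.1104, 0.2113]
tcp_rot: [0.102, -3.139, -0.0]
ft_force: [-1.0, 0.5, -4.0]
gripper_width: 0.508
grip_force: 63.0
```

```bash
python3 - <<'E'
from h import *
from bench import r,imaging
d=imaging.read_camera("wrist");pickle.dump(d,open("w2.pkl","wb"));a=d["pixels"][:,:,::-1];cv2.imwrite("pics/w2.png",a)
s=r.state();print(s["t"],s["joint_pos"].round(2),s["gripper_width"],s["ft_force"]);plan(s,[.462,-.306,.17],np.pi+.065)
E
```

```text
4.8 [-0.4   0.15 -0.17  1.25 -0.   -0.47] 0.5050329190363914 [-0.22745337 -0.18955915 -4.81961373]
pos [ 0.4694 -0.1098  0.2112] psi -3.0768 tilt [-1.e-03  4.e-04 -1.e+00] linear [  2.01 -19.53   4.12] twist -0.0002
```

View pics/w2.png

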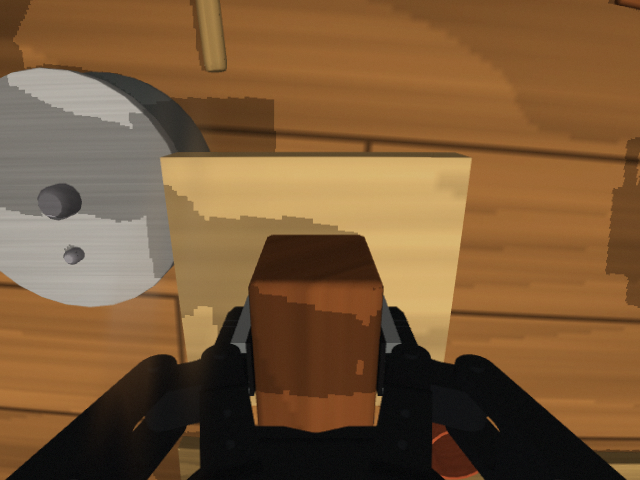

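The wheel is at left: spindle around (60,201), pin around (73,255), with the head rim at left. The bat's far edge runs (162,155)–(470,156). Enlarging the spindle and pin.

```bash
python3 - <<'E'
import cv2,numpy as np
a=cv2.imread("pics/w2.png")
b=cv2.resize(a[170:280,20:120],None,fx=5,fy=5,interpolation=cv2.INTER_CUBIC)
c=cv2.resize(a[140:180,150:210],None,fx=5,fy=5,interpolation=cv2.INTER_CUBIC);e=cv2.resize(a[140:180,430:490],None,fx=5,fy=5,interpolation=cv2.INTER_CUBIC)
m=np.zeros((550,800,3),np.uint8);m[:,:500]=b;m[:200,500:]=c;m[250:450,500:]=e;cv2.imwrite("pics/w2c.png",m)
E
```

```text
(no output)
```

View pics/w2c.png

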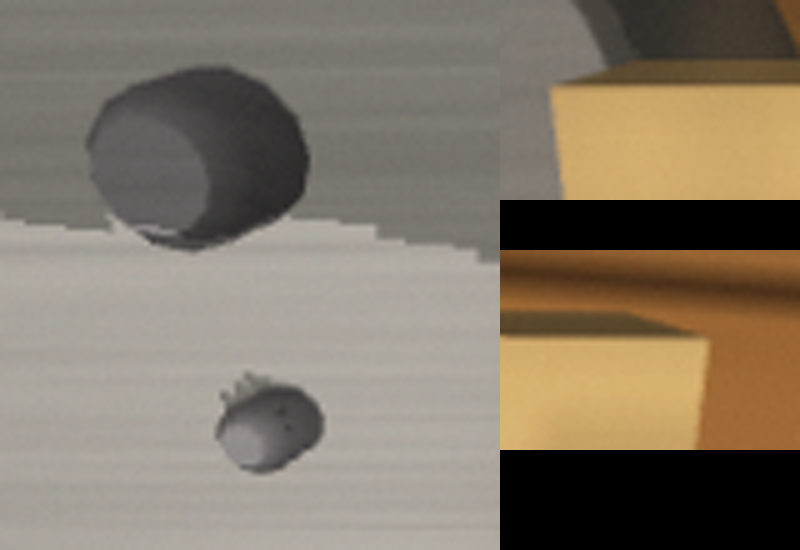

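Spindle cap centre is at crop (149,172) and pin cap at (241,446). The bat's far top corners are at (549,88) and (709,338).

```bash
python3 - <<'E'
from h import *
from bench import r
from scipy.optimize import least_squares
d=pickle.load(open("w2.pkl","rb"));s=r.state()
g=lambda o,p:(o[0]+(p[0]+.5)/5-.5,o[1]+(p[1]+.5)/5-.5)
S=ray(d,g((20,170),(149,172)),.098);D=ray(d,g((20,170),(241,446)),.092);print("wheel",S,D,np.arctan2(*(D-S)[1::-1]),np.linalg.norm((D-S)[:2]))
I=np.array([g((150,140),(49,88)),g((430,140),(209,88))]);M=np.array([(-.065,-.065,.02),(-.065,.065,.02)])
zb=s["position"][2]-.0319
f=lambda q:(proj(d,M@Ro.from_euler("z",q[2]).as_matrix().T+[q[0],q[1],zb+q[3]])-I).ravel()
q=least_squares(f,[*s["position"][:2],.065,0],x_scale=.01).x;print("chuck",q,"tcp-chuck",s["position"][:2]-q[:2])
f3=lambda q:f([*q,0]);q=least_squares(f3,q[:3]).x;print(q,f3(q))
E
```

```text
wheel [ 0.46068253 -0.30415583  0.098     ] [ 0.50600112 -0.30118265  0.092     ] 0.06551232123213695 0.0454160205188514
chuck [ 0.46861784 -0.10994995  0.06514393 -0.00063607] tcp-chuck [0.00082715 0.00014047]
[ 0.46857472 -0.10995281  0.0651437 ] [-0.62578563  0.07976791  0.62618325  0.07982062]
```

Request:
apply_moves(
  linear=[
    [0.5,-4.5,0],
    [1,-9,0],
    [1.5,-13,0],
    [1.8,-16,0],
    [2,-18,0],
    [2,-19.1,1],
    [2.04,-19.4,3],
    [2.04,-19.4,5],
    [2.04,-19.4,6],
    [2.04,-19.4,6.3],
  ],
  twist=[0,0,0,0,0,0,0,0,0,0],
  newtons=40,
)

```text
t: 5.8
position: [0.4614, -0.3028, 0.1471]
tcp_rot: [0.099, -3.138, -0.003]
ft_force: [-0.3, -0.6, -2.7]
gripper_width: 0.506
grip_force: 62.9
```

```bash
python3 - <<'E'
from h import *
from bench import r,imaging
d=imaging.read_camera("top");e=imaging.read_camera("side");pickle.dump((d,e),open("p3.pkl","wb"))
s=r.state();print(s["t"],s["ft_force"],s["gripper_width"]);plan(s,[.4616,-.3043,.13],np.pi+.0655)
a=d["pixels"][195:270,381:481,::-1];b=e["pixels"][120:240,320:440,::-1]
m=np.hstack([cv2.resize(a,(400,300),interpolation=2),cv2.resize(b,(400,400),interpolation=2)[:300]]);cv2.imwrite("pics/p3.png",m)
E
```

```text
5.9 [ 0.07403069 -0.05015776 -2.34973702] 0.5051458567621621
pos [ 0.4619 -0.3035  0.1484] psi -3.0787 tilt [-2.e-04  4.e-04 -1.e+00] linear [ 0.03 -0.08  1.84] twist -0.0026
```

View pics/p3.png

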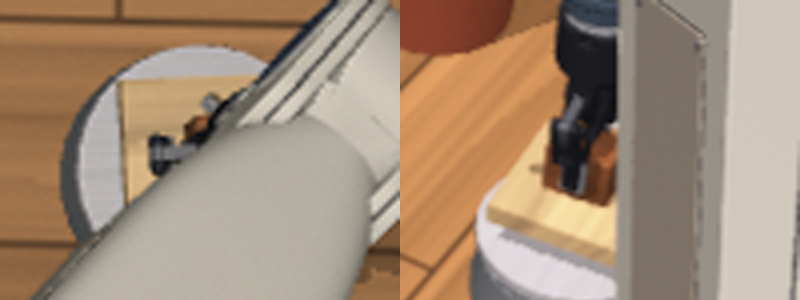

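The chuck hovers over the head and both views are partly hidden by the arm, so I'll descend by feel.

Request:
apply_moves(
  linear=[
    [0,0,0.6],
    [0,0,1.1],
    [0,0,1.5],
    [0,0,1.8],
    [0,0,2],
    [0,0,2.1],
    [0,0,2.2],
  ],
  twist=[0,0,0,0,0,0,0],
)

```text
t: 6.6
position: [0.4618, -0.3041, 0.1265]
tcp_rot: [-0.098, 3.14, -0.0]
ft_force: [-0.1, -0.8, -3.9]
gripper_width: 0.509
grip_force: 62.9
```

```bash
python3 - <<'E'
from h import *
from bench import r
s=r.state();print(s["t"],s["ft_force"],s["moment"]);plan(s,[.4616,-.3043,.112],np.pi+.0655)
E
```

```text
6.6 [-0.12418412 -0.81495825 -3.89677732] [0.08815725 0.01729268 0.05844331]
pos [ 0.4618 -0.3041  0.1265] psi -3.0794 tilt [ 1.e-04 -1.e-04 -1.e+00] linear [ 0.02 -0.02  1.45] twist -0.0033
```

Request:
apply_moves(
  linear=[
    [0,0,0.2],
    [0,0,0.4],
    [0,0,0.55],
    [0,0,0.7],
  ],
  twist=[0,0,0,0],
)

```text
t: 7.0
position: [0.4617, -0.3041, 0.1193]
tcp_rot: [0.098, -3.14, 0.0]
ft_force: [-0.7, 0.6, -3.5]
gripper_width: 0.504
grip_force: 62.9
```

Request:
apply_moves(
  linear=[
    [0,0,0.2],
    [0,0,0.4],
    [0,0,0.55],
    [0,0,0.65],
    [0,0,0.65],
  ],
  twist=[0,0,0,0,0],
)

```text
t: 7.5
position: [0.4617, -0.304, 0.1128]
tcp_rot: [0.098, -3.14, -0.0]
ft_force: [0.7, 0.4, -4.6]
gripper_width: 0.51
grip_force: 62.9
```

Request:
apply_moves(
  linear=[
    [0,0,0.05],
    [0,0,0.1],
    [0,0,0.1],
  ],
  twist=[0,0,0],
)

```text
t: 7.8
position: [0.4618, -0.3041, 0.112]
tcp_rot: [-0.098, 3.14, -0.0]
ft_force: [0.4, -0.0, -3.4]
gripper_width: 0.51
grip_force: 63.0
```

Request:
apply_moves(
  linear=[
    [0,0,0.05],
    [0,0,0.1],
    [0,0,0.1],
  ],
  twist=[0,0,0],
)

```text
t: 8.1
position: [0.4618, -0.3041, 0.1119]
tcp_rot: [-0.098, 3.139, -0.001]
ft_force: [-2.5, 1.1, 7.9]
gripper_width: 0.509
grip_force: 64.3
```

Contact at exactly the seated height. Release and retreat.

Request:
apply_moves(
  linear=[
    [0,0,-0.1],
    [0,0,-0.1],
    [0,0,-0.1],
    [0,0,-0.1],
    [0,0,-0.1],
  ],
  twist=[0,0,0,0,0],
  gripper=8.5,
)

```text
t: 8.6
position: [0.4617, -0.3041, 0.1119]
tcp_rot: [0.098, -3.14, -0.0]
ft_force: [0.1, 0.4, -0.3]
gripper_width: 0.996
grip_force: 0.0
```

Request:
apply_moves(
  linear=[
    [0,0,-2],
    [0,0,-5],
    [0,0,-9],
    [0,0,-13],
    [0,0,-15],
    [0,0,-15],
  ],
  twist=[0,0,0,0,0,0],
)

```text
t: 9.2
position: [0.4625, -0.3048, 0.2651]
tcp_rot: [-0.098, 3.136, -0.006]
ft_force: [0.5, -0.3, 0.5]
gripper_width: 0.996
grip_force: 0.0
```

```bash
python3 - <<'E'
from h import *
from bench import r,imaging
d=imaging.read_camera("wrist");pickle.dump(d,open("w4.pkl","wb"));cv2.imwrite("pics/w4.png",d["pixels"][:,:,::-1])
s=r.state();print(s["t"],s["joint_pos"].round(2),s["ft_force"])
a=.0655;x=np.array([np.cos(a),np.sin(a),0]);y=np.array([-x[1],x[0],0]);C=np.array([.461,-.3042,0.08])
for u,v,z in [(.065,.065,.02),(.065,-.065,.02),(-.065,-.065,.02),(-.065,.065,.02),(0,.095,0),(0,-.095,0)]: print(u,v,z,proj(d,C+u*x+v*y+[0,0,z])[0].round(1))
E
```

```text
9.25 [-0.73  0.26  0.1   1.41  0.   -0.8 ] [ 0.93074128  0.18463306 -1.21014469]
0.065 0.065 0.02 [387.2 278.8]
0.065 -0.065 0.02 [245.9 279. ]
-0.065 -0.065 0.02 [235.7 133. ]
-0.065 0.065 0.02 [396.8 132.5]
0 0.095 0 [420.3 204.7]
0 -0.095 0 [212.7 205.1]
```

View pics/w4.png

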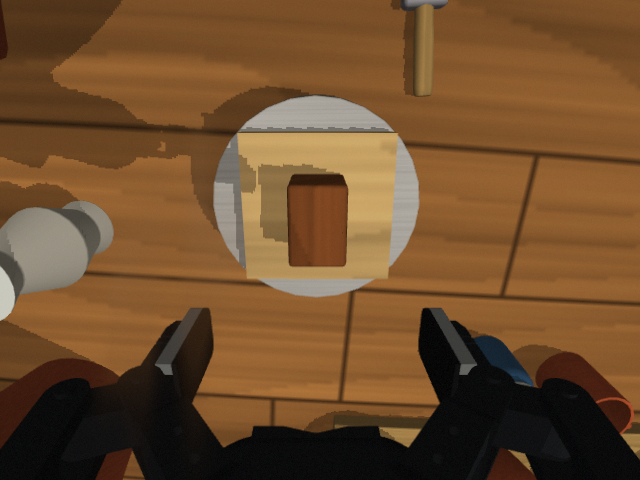

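The chuck sits seated and centred: its corners at (238,132), (397,132), (388,278), (248,278) match the seated prediction within 2 px. Now to the switch box.

Request:
apply_moves(
  linear=[
    [-2.6,58.5,0],
    [-2.6,58.5,0],
    [-2.6,58.5,0],
    [-2.6,58.5,0],
    [-2.6,58.5,0],
    [-2.6,58.5,0],
    [-2.6,58.5,0],
    [-2.6,58.5,0],
    [-2.6,58.5,0],
    [-2.6,58.5,0],
  ],
  twist=[-1.74,-1.74,-1.74,-1.74,-1.74,-1.74,-1.74,-1.74,-1.74,-1.74],
  gripper=4.0,
  newtons=25,
)

```text
t: 10.25
position: [0.4519, 0.1978, 0.2606]
tcp_rot: [2.218, -2.223, -0.001]
ft_force: [1.1, 0.1, -0.2]
gripper_width: 0.464
grip_force: 0.0
```

```bash
python3 - <<'E'
from h import *
from bench import r
s=r.state();print(s["t"],s["joint_pos"].round(2));plan(s,[.45,.28,.27],-1.34)
E
```

```text
10.25 [ 0.24  0.16 -0.04  1.38 -0.   -1.33]
pos [0.4519 0.1978 0.2606] psi -1.5732 tilt [-1.8e-03 -5.0e-04 -1.0e+00] linear [-8.22  0.21 -0.95] twist -0.2332
```

Request:
apply_moves(
  linear=[
    [-4,0,0],
    [-7,0.2,0],
    [-7,0.2,0],
    [-7,0.2,0],
    [-7,0.2,0],
    [-7,0.2,0],
  ],
  twist=[-0.1,-0.2,-0.23,-0.23,-0.23,-0.23],
)

```text
t: 10.85
position: [0.4515, 0.2648, 0.2617]
tcp_rot: [2.45, -1.965, -0.0]
ft_force: [0.4, 0.1, -0.2]
gripper_width: 0.468
grip_force: 0.0
```

```bash
python3 - <<'E'
from h import *
from bench import r,imaging
d=imaging.read_camera("wrist");pickle.dump(d,open("w5.pkl","wb"));cv2.imwrite("pics/w5.png",d["pixels"][:,:,::-1])
s=r.state();print(s["t"],s["joint_pos"].round(2));plan(s,[.397,.2845,.2],-1.34)
E
```

```text
10.9 [ 0.37  0.21  0.03  1.39 -0.   -1.42]
pos [0.4516 0.2649 0.2619] psi -1.3518 tilt [-0.e+00 -1.e-04 -1.e+00] linear [-3.1   4.91  6.19] twist -0.0118
```

View pics/w5.png

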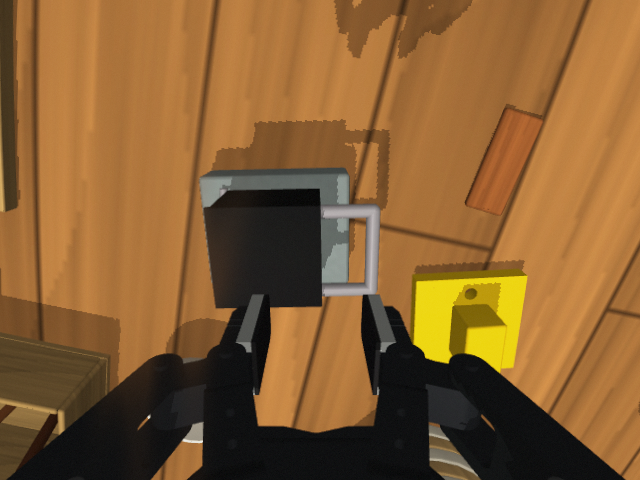

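The bar is at right, from (375,207) to (371,294). The hood top corners are (205,208), (321,206), (322,306), (216,307), and the box's far corners are (201,177) and (348,174).

```bash
cat > box.py <<'E'
from h import *
from bench import r
from scipy.optimize import least_squares
d=pickle.load(open("w5.pkl","rb"))
M=np.array([(.05,-.046,.116),(-.045,-.046,.116),(-.045,.046,.116),(.05,.046,.116),(.075,-.06,.045),(-.075,-.06,.045),(-.09,0,.101)])
I=np.array([(205,208),(321,206),(322,306),(216,307),(201,177),(348,174),(373,250.5)])
f=lambda q:(proj(d,M@Ro.from_euler("z",q[2]).as_matrix().T+[q[0],q[1],0])-I).ravel()
q=least_squares(f,[.485,.304,.23],loss="soft_l1").x;print(q,f(q).round(1).reshape(-1,2).tolist())
b=Ro.from_euler("z",q[2]).as_matrix()@[-.09,0,0]+[q[0],q[1],.101];print("bar",b,"ray bar",ray(d,(373,250.5),.101))
plan(r.state(),b+[0,0,-.019],q[2]-np.pi/2)
E
python3 box.py
```

```text
[0.48156041 0.30893674 0.23716633] [[-1.2, -0.1], [0.4, -0.4], [0.8, 0.7], [-0.1, 1.3], [-3.4, -0.7], [2.8, -0.8], [-0.2, 0.8]]
bar [0.39407972 0.2877913  0.101     ] ray bar [0.39413308 0.28706185 0.101     ]
pos [0.4516 0.2649 0.2619] psi -1.3518 tilt [-0.e+00 -1.e-04 -1.e+00] linear [-3.49  5.12 17.99] twist -0.0181
```

Request:
apply_moves(
  linear=[
    [-2,3,0],
    [-3.5,5.1,3],
    [-3.5,5.1,7],
    [-3.5,5.1,11],
    [-3.5,5.1,14],
    [-3.5,5.1,16],
    [-3.5,5.1,17.3],
    [-3.5,5.1,17.9],
    [-3.5,5.1,17.9],
    [-3.5,5.1,17.9],
  ],
  twist=[-0.01,-0.018,-0.018,-0.018,-0.018,-0.018,-0.018,-0.018,-0.018,-0.018],
)

```text
t: 11.9
position: [0.3945, 0.2887, 0.0836]
tcp_rot: [-2.469, 1.941, -0.001]
ft_force: [-0.5, 1.0, 0.8]
gripper_width: 0.466
grip_force: 0.0
```

Request:
apply_moves(
  linear=[
    [0,0,0],
    [0,0,0],
    [0,0,0],
    [0,0,0],
    [0,0,0],
    [0,0,0],
  ],
  twist=[0,0,0,0,0,0],
  gripper=0.4,
  newtons=20,
)

```text
t: 12.5
position: [0.3952, 0.2892, 0.0837]
tcp_rot: [-2.469, 1.939, -0.002]
ft_force: [5.5, 0.5, 3.9]
gripper_width: 0.13
grip_force: 22.6
```

```bash
cat > arc.py <<'E'
# bar displacement (cm, box x / z) along the guard's swing
from h import *
from bench import r
s=r.state();print(s["t"],s["ft_force"],s["moment"]);plan(s,s["position"],.237-np.pi/2)
t=np.array([0,.1,.2,.3,.4,.5,.6,.7,.8,.9,1,1.1,1.2,1.3,1.4,1.5,1.6,1.65,1.7,1.75])
for a,x,z in zip(t,-14*np.cos(t)+5.5*np.sin(t)+14,14*np.sin(t)+5.5*np.cos(t)-5.5): print(a,x.round(2),z.round(2))
E
python3 arc.py
```

```text
12.5 [5.47555777 0.5448128  3.88482787] [ 0.02866127 -1.01156056 -0.01493439]
pos [0.3952 0.2892 0.0837] psi -1.3316 tilt [ 2.6e-03  8.0e-04 -1.0e+00] linear [0. 0. 0.] twist 0.0022
0.0 0.0 0.0
0.1 0.62 1.37
0.2 1.37 2.67
0.3 2.25 3.89
0.4 3.25 5.02
0.5 4.35 6.04
0.6 5.55 6.94
0.7 6.84 7.73
0.8 8.19 8.37
0.9 9.61 8.89
1.0 11.06 9.25
1.1 12.55 9.47
1.2 14.05 9.54
1.3 15.55 9.46
1.4 17.04 9.23
1.5 18.5 8.85
1.6 19.91 8.33
1.65 20.59 8.02
1.7 21.26 7.67
1.75 21.91 7.3
```

Request:
apply_moves(
  linear=[
    [0,-0.3,-0.7],
    [0,-0.6,-1.4],
    [0,-1,-2],
    [0,-1.4,-2.7],
    [0,-1.8,-3.3],
    [0,-2.25,-3.9],
    [0,-2.25,-3.9],
  ],
  twist=[0,0,0,0,0,0,0],
)

```text
t: 13.2
position: [0.4159, 0.2942, 0.1227]
tcp_rot: [2.471, -1.94, -0.0]
ft_force: [-2.1, -0.7, 1.4]
gripper_width: 0.128
grip_force: 21.8
```

Request:
apply_moves(
  linear=[
    [0,-1,-1.13],
    [0,-2.1,-2.15],
    [0,-3.3,-3.05],
    [0,-4.6,-3.84],
    [0,-5.95,-4.5],
    [0,-7.35,-5],
    [0,-8.8,-5.36],
    [0,-10.3,-5.58],
    [0,-11.8,-5.65],
    [0,-11.8,-5.65],
  ],
  twist=[0,0,0,0,0,0,0,0,0,0],
)

```text
t: 14.2
position: [0.532, 0.3226, 0.1788]
tcp_rot: [-2.469, 1.94, -0.001]
ft_force: [0.3, 0.3, 4.2]
gripper_width: 0.131
grip_force: 22.9
```

Request:
apply_moves(
  linear=[
    [0,-1.5,0.08],
    [0,-3,0.3],
    [0,-4.45,0.7],
    [0,-5.2,0.93],
    [0,-5.85,1.2],
    [0,-6.5,1.5],
    [0,-6.9,1.7],
    [0,-6.9,1.7],
  ],
  twist=[0,0,0,0,0,0,0,0],
)

```text
t: 15.0
position: [0.598, 0.3386, 0.1612]
tcp_rot: [-2.471, 1.94, -0.0]
ft_force: [0.2, 0.9, 0.6]
gripper_width: 0.13
grip_force: 23.1
```

Request:
apply_moves(
  linear=[
    [0,0,0],
    [0,0,0],
    [0,0,0],
    [0,0,0],
  ],
  twist=[0,0,0,0],
  gripper=4.0,
)

```text
t: 15.4
position: [0.5974, 0.3385, 0.1616]
tcp_rot: [-2.471, 1.94, -0.0]
ft_force: [-1.3, -0.4, -0.4]
gripper_width: 0.466
grip_force: 0.0
```

Request:
apply_moves(
  linear=[
    [0,0,-2],
    [0,0,-5],
    [0,1,-8],
    [0,5,-9],
    [0,10,-9],
    [0,15,-9],
    [0,17,-9],
    [0,17,-9],
    [0,17,-9],
  ],
  twist=[0,0,0,0,0,0,0,0,0],
  gripper=0,
)

```text
t: 16.3
position: [0.4326, 0.2984, 0.2521]
tcp_rot: [-2.47, 1.939, -0.001]
ft_force: [0.7, -0.1, 0.1]
gripper_width: -0.002
grip_force: 0.0
```

```bash
python3 - <<'E'
from h import *
from bench import r,imaging
d=imaging.read_camera("wrist");pickle.dump(d,open("w6.pkl","wb"));cv2.imwrite("pics/w6.png",d["pixels"][:,:,::-1])
s=r.state();print(s["t"],s["joint_pos"].round(2))
B=Ro.from_euler("z",.237).as_matrix();plan(s,B@[0,.05,0]+[.4825,.309,.07],.237-np.pi/2)
for p in [(0,.0217,.091),(0,-.024,.09),(.05,.046,.05),(.129,0,.174)]: print(p,proj(d,B@p+[.4825,.309,0])[0])
E
```

```text
16.35 [ 0.44  0.21  0.01  1.37 -0.   -1.37]
pos [0.4331 0.2984 0.2517] psi -1.3314 tilt [ 1.e-03  4.e-04 -1.e+00] linear [-4.85 -5.04 18.18] twist 0.0024
(0, 0.0217, 0.091) [256.57376157 235.27041098]
(0, -0.024, 0.09) [254.10897474 182.97755   ]
(0.05, 0.046, 0.05) [214.11058613 244.89614169]
(0.129, 0, 0.174) [ 39.1802275 244.3042931]
```

View pics/w6.png

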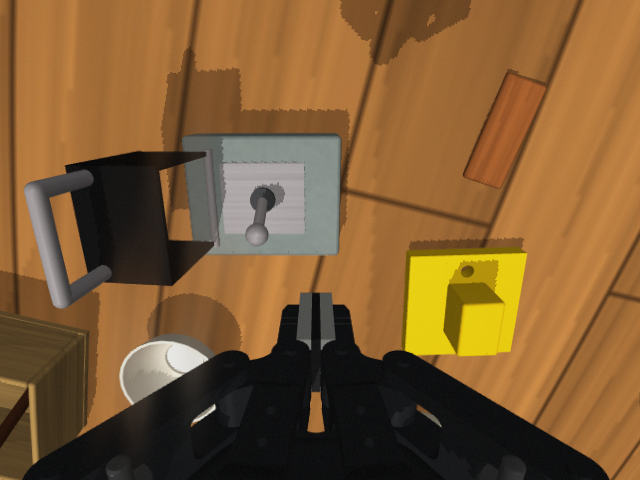

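The guard is wide open, hinge line near (213,200). The toggle ball at (257,234) matches the prediction, leaning to +y. Next, the closed fingers go down on its +y side.

Request:
apply_moves(
  linear=[
    [-3,-2,0],
    [-4.9,-4.5,2],
    [-4.9,-4.5,6],
    [-4.9,-4.5,10],
    [-4.9,-4.5,13],
    [-4.9,-4.5,15.5],
    [-4.9,-4.5,16.9],
    [-4.9,-4.5,17.4],
    [-4.9,-4.5,17.4],
  ],
  twist=[0,0,0,0,0,0,0,0,0],
)

```text
t: 17.25
position: [0.465, 0.3564, 0.0764]
tcp_rot: [2.469, -1.94, -0.001]
ft_force: [0.3, -0.9, 0.3]
gripper_width: -0.003
grip_force: 0.0
```

Request:
apply_moves(
  linear=[
    [0.6,0,0],
    [1.2,0,0],
    [1.8,0,0],
    [2.4,0,0],
    [3,0,0],
    [3.5,0,0],
    [4,0,0],
    [4.4,0,0],
    [4.6,0,0],
    [4.6,0,0],
  ],
  twist=[0,0,0,0,0,0,0,0,0,0],
)

```text
t: 18.25
position: [0.4753, 0.3113, 0.0772]
tcp_rot: [2.47, -1.94, 0.0]
ft_force: [-1.2, 0.7, 0.8]
gripper_width: 0.0
grip_force: 0.1
```

```bash
python3 - <<'E'
from h import *
from bench import r
s=r.state();B=Ro.from_euler("z",.237).as_matrix();print(s["t"],"box frame",B.T@(s["position"]-[.4825,.309,0]),B.T@s["ft_force"])
E
```

```text
18.25 box frame [-0.00644856  0.00391381  0.07717718] [-0.98607338  0.94779487  0.77429213]
```

Request:
apply_moves(
  linear=[
    [0.15,0,0],
    [0.3,0,0],
    [0.4,0,0],
    [0.4,0,0],
  ],
  twist=[0,0,0,0],
)

```text
t: 18.65
position: [0.4761, 0.3079, 0.0773]
tcp_rot: [2.471, -1.94, -0.001]
ft_force: [-1.3, 2.9, -0.8]
gripper_width: -0.001
grip_force: 1.0
```

Request:
apply_moves(
  linear=[
    [0.1,0,0],
    [0.2,0,0],
    [0.2,0,0],
  ],
  twist=[0,0,0],
)

```text
t: 18.95
position: [0.4767, 0.3059, 0.0774]
tcp_rot: [2.471, -1.94, -0.0]
ft_force: [-1.1, 2.3, -1.2]
gripper_width: -0.003
grip_force: 1.1
```

Request:
apply_moves(
  linear=[
    [0.1,0,0],
    [0.2,0,0],
    [0.2,0,0],
  ],
  twist=[0,0,0],
)

```text
t: 19.25
position: [0.4773, 0.3041, 0.0775]
tcp_rot: [-2.471, 1.94, 0.0]
ft_force: [-1.5, 3.6, -0.1]
gripper_width: 0.0
grip_force: 1.6
```

Request:
apply_moves(
  linear=[
    [0.1,0,0],
    [0.15,0,0],
    [0.15,0,0],
  ],
  twist=[0,0,0],
)

```text
t: 19.55
position: [0.4773, 0.3037, 0.0775]
tcp_rot: [-2.47, 1.938, 0.003]
ft_force: [-4.4, 9.2, -1.2]
gripper_width: 0.002
grip_force: 4.3
```

The stop is reached (10 N). Back off, return to the earlier view pose, and check the toggle there by image code.

Request:
apply_moves(
  linear=[
    [-1,0,0],
    [-1.5,0,-1],
    [-1.5,0,-4],
    [-1.5,0,-8],
    [-1,2,-12],
    [-0.5,4.4,-16],
    [-0.5,4.4,-17.4],
    [-0.5,4.4,-17.4],
    [-0.5,4.4,-17.4],
  ],
  twist=[0,0,0,0,0,0,0,0,0],
  gripper=0,
)

```text
t: 20.45
position: [0.4338, 0.297, 0.2513]
tcp_rot: [-2.471, 1.94, -0.001]
ft_force: [0.0, -0.8, -1.0]
gripper_width: -0.001
grip_force: 0.0
```

```bash
python3 - <<'E'
from h import *
from bench import r,imaging
o=pickle.load(open("w6.pkl","rb"));d=imaging.read_camera("wrist");pickle.dump(d,open("w7.pkl","wb"))
s=r.state();print(s["t"]);B=Ro.from_euler("z",.237).as_matrix()
plan(s,[.5975,.3385,.1615],.237-np.pi/2)
# ball template from w6 matched in the new picture, over the toggle's area
T=np.ascontiguousarray(o["pixels"][222:246,245:269]);A=np.ascontiguousarray(d["pixels"][140:260,215:300])
m=cv2.matchTemplate(A,T,cv2.TM_CCOEFF_NORMED);_,v,_,l=cv2.minMaxLoc(m);uv=(215+l[0]+12,140+l[1]+12);print("ball",uv,v)
for th in [0,.05,.5,.8,.9,1.0]: print(th,proj(d,B@[0,.05*np.sin(.5-th),.046+.05*np.cos(.5-th)]+[.4825,.309,0])[0].round(1))
# guard pixels unchanged?
print(np.abs(o["pixels"][150:290,30:180].astype(int)-d["pixels"][150:290,30:180]).mean())
E
```

```text
20.5
pos [0.4337 0.2969 0.2505] psi -1.3315 tilt [-1.e-03 -9.e-04 -1.e+00] linear [ -0.17 -16.91   8.88] twist 0.0023
ball (255, 185) 0.5456904768943787
0 [257.7 239.6]
0.05 [257.4 237.6]
0.5 [255.3 215. ]
0.8 [254.8 197.1]
0.9 [254.8 191.1]
1.0 [255.  185.3]
5.530793650793651
```

Ball at (255,185), which is toggle 1.0. Now I'll re-grip the bar.

Request:
apply_moves(
  linear=[
    [0,-4.5,0],
    [0,-9,0],
    [-0.1,-13,0],
    [-0.2,-16,0],
    [-0.2,-16.9,1],
    [-0.2,-16.9,3.5],
    [-0.2,-16.9,6],
    [-0.2,-16.9,8],
    [-0.2,-16.9,8.8],
    [-0.2,-16.9,8.8],
  ],
  twist=[0,0,0,0,0,0,0,0,0,0],
  gripper=4.0,
)

```text
t: 21.5
position: [0.5964, 0.3387, 0.1614]
tcp_rot: [2.468, -1.938, -0.003]
ft_force: [-0.5, 0.7, -0.3]
gripper_width: 0.472
grip_force: 0.0
```

Request:
apply_moves(
  linear=[
    [0,0,0],
    [0,0,0],
    [0,0,0],
    [0,0,0],
    [0,0,0],
    [0,0,0],
  ],
  twist=[0,0,0,0,0,0],
  gripper=0.4,
  newtons=20,
)

```text
t: 22.1
position: [0.5981, 0.3393, 0.1645]
tcp_rot: [-2.469, 1.939, -0.002]
ft_force: [2.7, 1.0, 6.0]
gripper_width: 0.127
grip_force: 21.2
```

Request:
apply_moves(
  linear=[
    [0,1.05,-0.5],
    [0,2.45,-1],
    [0,3.9,-1.4],
    [0,5.4,-1.62],
    [0,6.9,-1.7],
    [0,8.4,-1.63],
    [0,9.9,-1.4],
    [0,11.3,-1.05],
    [0,12.7,-0.53],
    [0,12.7,-0.53],
  ],
  twist=[0,0,0,0,0,0,0,0,0,0],
)

```text
t: 23.1
position: [0.4724, 0.3085, 0.1687]
tcp_rot: [2.47, -1.939, -0.001]
ft_force: [-2.5, -0.9, 2.6]
gripper_width: 0.136
grip_force: 20.9
```

```bash
python3 - <<'E'
from h import *
from bench import r
s=r.state();print(s["t"],s["ft_force"]);plan(s,[.3952,.2892,.0837],.237-np.pi/2)
E
```

```text
23.1 [-2.52300056 -0.90192539  2.60564472]
pos [0.4724 0.3085 0.1687] psi -1.3309 tilt [-1.1e-03 -5.0e-04 -1.0e+00] linear [0.04 7.95 8.51] twist 0.0029
```

Request:
apply_moves(
  linear=[
    [0,1.3,0.65],
    [0,2.5,1.45],
    [0,3.7,2.35],
    [0,4.8,3.4],
    [0,5.8,4.5],
    [0,6.65,5.75],
    [0,7.35,7.05],
    [0,7.75,7.8],
    [0,7.95,8.4],
    [0,7.95,8.4],
  ],
  twist=[0,0,0,0,0,0,0,0,0,0],
)

```text
t: 24.1
position: [0.3959, 0.2898, 0.084]
tcp_rot: [2.469, -1.939, -0.002]
ft_force: [-6.3, -0.5, 0.5]
gripper_width: 0.132
grip_force: 22.4
```

Request:
apply_moves(
  linear=[
    [0,0,0.1],
    [0,0,0.2],
    [0,0,0.2],
  ],
  twist=[0,0,0],
)

```text
t: 24.4
position: [0.3953, 0.2897, 0.0825]
tcp_rot: [2.469, -1.938, -0.004]
ft_force: [-9.9, -1.1, 3.3]
gripper_width: 0.134
grip_force: 22.6
```

Request:
apply_moves(
  linear=[
    [0,0,0],
    [0,0,0],
    [0,0,0],
    [0,0,0],
  ],
  twist=[0,0,0,0],
  gripper=4.0,
)

```text
t: 24.8
position: [0.3972, 0.2901, 0.0828]
tcp_rot: [-2.47, 1.94, -0.0]
ft_force: [-0.7, 0.6, -0.6]
gripper_width: 0.469
grip_force: 0.0
```

Request:
apply_moves(
  linear=[
    [0,0,-1],
    [0,0,-3],
    [0,0,-5],
    [0,0,-5],
    [0,0,-5],
  ],
  twist=[0,0,0,0,0],
)

```text
t: 25.3
position: [0.397, 0.2902, 0.1334]
tcp_rot: [-2.47, 1.939, -0.001]
ft_force: [-0.7, 0.2, -1.1]
gripper_width: 0.468
grip_force: 0.0
```

Request:
apply_moves(
  linear=[
    [0,0,0],
    [0,0,0],
    [0,0,0.5],
    [0,0,1],
    [0,0,1.5],
    [0,0,1.8],
    [0,0,2],
    [0,0,2.1],
  ],
  twist=[0,0,0,0,0,0,0,0],
  gripper=0,
)

```text
t: 26.1
position: [0.3968, 0.29, 0.1115]
tcp_rot: [2.471, -1.94, -0.0]
ft_force: [-1.0, -0.0, 0.5]
gripper_width: -0.001
grip_force: 0.0
```

Request:
apply_moves(
  linear=[
    [0,0,0.2],
    [0,0,0.35],
    [0,0,0.45],
    [0,0,0.5],
    [0,0,0.5],
  ],
  twist=[0,0,0,0,0],
)

```text
t: 26.6
position: [0.3968, 0.29, 0.107]
tcp_rot: [-2.471, 1.94, -0.0]
ft_force: [-0.9, 0.2, 2.4]
gripper_width: -0.001
grip_force: 1.3
```

Request:
apply_moves(
  linear=[
    [0,0,0.05],
    [0,0,0.1],
    [0,0,0.1],
  ],
  twist=[0,0,0],
)

```text
t: 26.9
position: [0.3968, 0.2901, 0.1067]
tcp_rot: [-2.47, 1.94, -0.001]
ft_force: [-3.8, -1.3, 12.2]
gripper_width: -0.0
grip_force: 6.0
```

The bar is firm at its closed height. Withdraw, then compare with the first images.

Request:
apply_moves(
  linear=[
    [0,0,-2],
    [0,0,-6],
    [0,0,-11],
    [0,0,-14],
    [0,0,-15],
    [0,0,-15],
    [0,0,-15],
  ],
  twist=[0,0,0,0,0,0,0],
)

```text
t: 27.6
position: [0.3965, 0.2898, 0.2544]
tcp_rot: [2.47, -1.939, -0.001]
ft_force: [-0.3, -0.5, 0.2]
gripper_width: 0.004
grip_force: 0.0
```

```bash
python3 - <<'E'
from h import *
from bench import r,imaging
s=r.state();print(s["t"],s["position"],s["ft_force"])
for n,bx in [("top",dict(bowl=(130,185,175,228),mug=(292,145,330,175),jar=(340,152,370,184),vase=(500,202,545,235))),("side",dict(bowl=(130,385,190,438),mug=(222,220,260,256),jar=(262,195,290,232),vase=(376,110,408,160),guard=(213,305,290,378)))]:
    o=pickle.load(open(n+".pkl","rb"));d=imaging.read_camera(n)
    for k,(a,b,c,e) in bx.items(): print(n,k,np.abs(o["pixels"][b:e,a:c].astype(int)-d["pixels"][b:e,a:c]).mean().round(1))
E
```

```text
27.6 [0.39645563 0.28983538 0.25440177] [-0.34781244 -0.51295808  0.15149747]
top bowl 5.1
top mug 1.3
top jar 1.3
top vase 1.5
side bowl 3.7
side mug 46.6
side jar 69.7
side vase 63.9
side guard 3.7
```

```bash
python3 -c "
from bench import r
print(r.hand_in())"
```

```text
the job is handed in; nothing more can be done
None
```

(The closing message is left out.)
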